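# Catch the gauge-case lid and lower it shut

### The job

Close the gauge case on the bench: tip its upright lid forward with a finger until it starts to fall, catch it from below on a finger while it is still well up, and lower it gently all the way shut, with no drop or slam at the end. Only push and support the lid; do not grip or squeeze it, pick anything up, shove the case along the bench or disturb the things in and around it. Finish clear of everything.

Things in the scene. Friction and masses are not known exactly. Their poses are not given: they have to be found in the camera images.
- case: loose grey steel case, 2.5 kg, 150 mm deep (its x), 220 mm wide (its y), 75 mm tall without the lid; origin at the centre of its underside, z up; its -x side is the front, turned to the left as the robot sees it, give or take 25 degrees; the lid is hinged along the top of its +x side. The bench is free for about 200 mm in front of it
- lid (a joint): hinge angle of the lid, rad: 0 shut (level), pi/2 upright, stop at 1.9; starts at 1.46 to 1.68. The hinge has friction and a damper: the lid stays where it is left from 1.44 to 1.7 (further back it may sink onto its stop), gives way forward somewhere between 1.4 and 1.2, then falls, slowly at first, taking roughly 1.5 to 2 s from 1.2 to 0.4 and reaching about 1 rad/s; left alone it slams
- lid_edge (a point): middle of the lid's free edge, on its inner face (the underside when shut), 185 mm from the hinge axis. The lid is a flat aluminium frame with a clear window, 10 mm thick, 220 mm wide, about 0.4 kg; when shut it overhangs the front of the case by 35 mm, so a finger fits under its edge in front of the case
- lid_hinge (a point): middle of the hinge axis, at x = +75 mm, z = 75 mm in the case's frame; the axis runs along the case's y, in the plane of the lid's inner face
- gauge: round dial gauge, 54 mm across and 18 mm thick, lying in the case; origin at its underside; must stay where it is
- socket: dark steel wrench socket, 28 mm across and 26 mm tall, standing in the case; origin at its underside; must stay where it is
- can: upright plain grey tin, 66 mm across, 80 mm tall; origin at its underside; must stay where it is
- tape: flat-lying roll of black tape, 90 mm across, 40 mm tall; origin at its underside; must stay where it is
- driver: screwdriver lying behind the case; origin at its underside; must stay where it is
- spanner: steel spanner lying to the right of the work; origin at its underside; must stay where it is
- jar: glass jar with a dark cap, 70 mm across, 90 mm tall; origin at its underside; must stay where it is

How it is judged:
On the way, in this order (a step that is already met when the one before it is completed fails the run):
1. the lid has been tipped forward past its balance (below 1.35 rad) (value of joint lid below 1.35 rad).
2. the lid is caught on the fingers part way down (0.15 to 0.8 rad, slower than 0.4 rad/s, 0.3 s) (value of joint lid between 0.15 and 0.8 rad and velocity of joint lid above -0.4 rad/s and contact force between the fingers and lid above 0.3 N), for 0.3 s.
At the end, for the whole second after the job is handed in: the lid is shut (below 0.03 rad) and at rest, the case level and within 30 mm of where it stood, the gauge and socket within 35 mm and the things around it within 25 mm of where they were (value of joint lid below 0.03 rad and velocity of joint lid between -0.05 and 0.05 rad/s and distance of case from where it was at the start of the episode below 0.03 m and angle between case's own z axis and vertical below 0.05 rad and linear speed of case below 0.02 m/s and distance of each of gauge, socket from where it was at the start of the episode below 0.035 m and distance of each of can, tape, driver, spanner, jar from where it was at the start of the episode below 0.025 m); the robot touches nothing.
It fails at once if the lid slams or is dropped: it closes faster than 0.45 rad/s anywhere between 0.3 and 0.03 rad (value of joint lid between 0.03 and 0.3 rad and velocity of joint lid below -0.45 rad/s).
It fails at once if the lid is gripped or pressed hard (over 30 N from the fingers) (contact force between the fingers and lid above 30 N).
It fails at once if the case is shoved (over 30 mm), lifted (over 12 mm) or tipped (over 0.1 rad) (distance of case from where it was at the start of the episode above 0.03 m or height (world z) of case above 0.012 m or angle between case's own z axis and vertical above 0.1 rad).
It fails at once if something in or around the case is moved or lifted (contents 35 mm, others 25 mm) (distance of any of gauge, socket from where it was at the start of the episode above 0.035 m or distance of any of can, tape, driver, spanner, jar from where it was at the start of the episode above 0.025 m).
It also fails if it takes over 48 s, if anything falls off the work surface, if the arm or the gripper's body presses on something with over 40 N, if the wrist force passes 120 N, or if a joint passes its speed limit or range.

### The arm

A 6-joint arm with a two-finger parallel gripper is mounted at the origin on the work surface. World frame = base frame: x ahead of the robot, y to its left, z up, the work surface at z = 0. Lengths are in m, angles in rad, forces in N, time in s.
With the tool pointing down it reaches from about 0.35 to 0.85 m from the base axis. Payload 8.1 kg.
Tool frame: the origin (TCP) lies midway between the tips of the shut fingers; the grasp point (between the pads) lies 19 mm behind it; z points along the fingers, y is the direction in which the jaws open and shut (so a half turn about z gives the same grasp; the last joint's range is limited). The gripper opens to 93 mm and grips with 3 to 60 N. Pads are 15 mm wide; open, the fingers measure 128 mm over their backs; the gripper's body (75 mm by 188 mm) begins 65 mm behind the grasp point.
Start: joints at [1.263, 0.13, 1.488, -0, 1.523, -0.085], TCP at [0.133, 0.585, 0.219] pointing down, gripper open.
Joint ranges: [-2.96, 2.96], [-0.89, 2.26], [0.02, 2.5], [-1.34, 4.48], [0, 2.73], [-2.66, 2.66]. Speed limits (rad/s): [2.39, 2.39, 2.79, 3.14, 3.14, 3.14].

### API

Orientations are given as a rotation vector (axis times angle).
In Python, from plant import monitor, eyes, ticket gives the robot as it stands.
- The arm moves only by the tool send_rows, never from a script. Its argument "motion" is a list of rows, each a list of 2 entries, a list of its own where there are three numbers: the shift along the tool's x, y, z in m, then the turn about the tool's z in degrees. In form: [[[dx, dy, dz], twist], ...]. A call has 1 to 12 rows; each row is the pose to reach, as a shift and turn from the pose commanded when the call began, along the tool's axes at that moment; what a row does not reach only later rows make up. A row lasts 1/8 s, in which the tool goes at most 62.5 mm and 10.7 degrees, less where a joint would pass 70% of its speed; a pose out of reach is approached as far as the arm can. A call with a gripper value outside its range is refused whole. "jaw" is the finger opening in m, from 0 to 0.093, set as the call begins (left out, the last holds). The fingers move at their own pace and stop on an object; "squeeze" is the grip in N (left out, the last holds). Time passes only in rows, so rows that repeat a pose let the fingers close. It gives the time, the measured TCP pose, the force and the opening at its end, in the units of the state.
- monitor.read_state(): the state, without advancing time (a new reading comes with each control period).
- eyes.read_camera(name): name is "scene" or "top" or "wrist"; returns the picture (384x512x3 uint8, red, green, blue); there is no depth.
- eyes.camera_model(name): a dict with "mtx" (3x3 intrinsics, pixels), "cam_to_world" (4x4, takes a point from camera to world coordinates); the wrist camera has in their place "mount" (4x4, takes a point from camera to tool coordinates, whose origin is the TCP and whose axes are the flange's). Camera axes: x right, y down, z forward; pixel columns grow to the right and rows downward; lengths in m; the calibration is good to about 2 mm. A picture is of the moment at which its call begins: read the wrist's pose just before it. camera_model takes no time and is no camera call.
- ticket.close_job(): hands the job in, once; it reports no verdict.
The state is a dict: "t": time; "q": joint angles; "dq": joint speeds; "joint_torque": joint torques, N m; "tool_pos": TCP position; "orientation": TCP orientation; "force": force on the tool from outside, world axes, zero at the start; "wrist_torque": the same for the moment, N m; "opening": finger opening in m.
Only numpy, scipy, OpenCV 4.12 (cv2) and the standard library are available. Lean on these libraries where they do the work, as an engineer would, in place of code of your own. Each camera call takes 0.05 s, during which the arm holds its last target.

## Working session

There is one attempt and no reset: what is moved stays moved. The work goes in short steps, Python scripts to look and compute and a tool call to move; the robot and the scene stay as the last step left them, time stands still between calls to the robot, and variables do not carry over. Pictures are saved under pics/ and viewed, and the job is handed in when it is done.

Besides the shell and the picture viewer there is one more tool, called after "Call:" in YAML: its name, and indented under it one key for each argument. send_rows: Moves the arm, as the interface text tells. Its arguments: {"type":"object","properties":{"motion":{"type":"array","items":{"type":"array"}},"jaw":{"type":"number"},"squeeze":{"type":"number"}},"required":["motion"]}

```bash
ls; mkdir -p pics; python3 - <<'E'
from plant import monitor, eyes, ticket
import cv2,numpy as np
np.set_printoptions(precision=4,suppress=True)
print(monitor.read_state())
for n in ("scene","top","wrist"):
    im=eyes.read_camera(n); cv2.imwrite(f"pics/{n}0.png",im[:,:,::-1])
    print(n,eyes.camera_model(n))
E
```

```text
pics
{'t': 0.0, 'q': array([ 1.2626,  0.1312,  1.4893, -0.    ,  1.523 , -0.0854]), 'dq': array([ 0.0004,  0.0007, -0.0003, -0.0012,  0.0008, -0.0029]), 'joint_torque': array([ -0.    , -55.9861, -49.174 ,   0.0766,   0.0358,  -0.0001]), 'tool_pos': array([0.1324, 0.5846, 0.2176]), 'orientation': array([-0.3492, -3.1218,  0.0028]), 'force': array([ 0.0369,  0.6465, -0.0048]), 'wrist_torque': array([ 0.0204, -0.0241,  0.01  ]), 'opening': 0.09272095966197658}
scene {'mtx': array([[381.7591,   0.    , 255.9822],
       [  0.    , 381.7591, 191.5868],
       [  0.    ,   0.    ,   1.    ]]), 'cam_to_world': array([[ 0.1351,  0.8444, -0.5184,  1.3091],
       [ 0.9908, -0.1208,  0.0616, -0.0473],
       [-0.0106, -0.522 , -0.8529,  1.3522],
       [ 0.    ,  0.    ,  0.    ,  1.    ]])}
top {'mtx': array([[468.401 ,   0.    , 260.4239],
       [  0.    , 468.401 , 188.0817],
       [  0.    ,   0.    ,   1.    ]]), 'cam_to_world': array([[ 0.0055, -0.9922,  0.1248,  0.3713],
       [-1.    , -0.006 , -0.0032,  0.0391],
       [ 0.0039, -0.1248, -0.9922,  1.5552],
       [ 0.    ,  0.    ,  0.    ,  1.    ]])}
wrist {'mtx': array([[338.972 ,   0.    , 254.9068],
       [  0.    , 338.972 , 194.4815],
       [  0.    ,   0.    ,   1.    ]]), 'mount': array([[-0.0003, -0.9544, -0.2985,  0.0845],
       [ 1.    , -0.0001, -0.0005,  0.0006],
       [ 0.0005, -0.2985,  0.9544, -0.1662],
       [ 0.    ,  0.    ,  0.    ,  1.    ]])}
```

View pics/scene0.png

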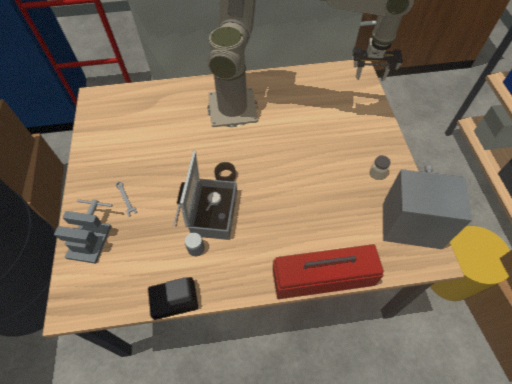

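View pics/top0.png

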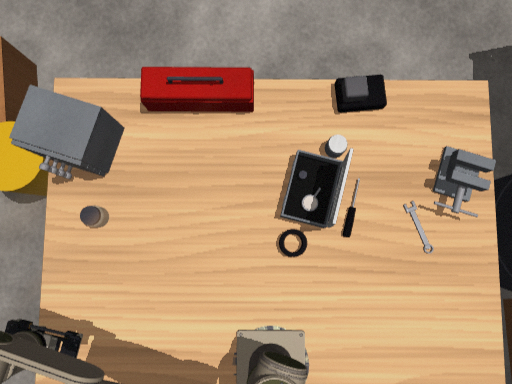

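View pics/wrist0.png

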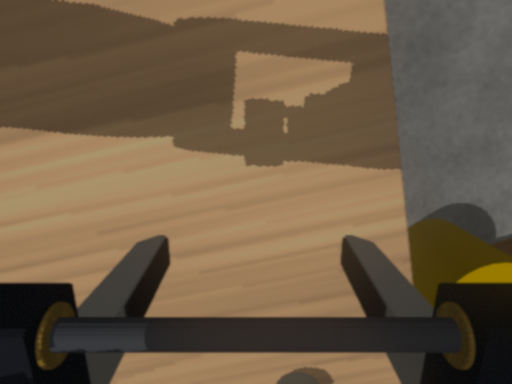

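The top view shows the case around pixel (315,188), lid upright on its right side (345,175), can (337,146), tape (293,243), driver (351,208), spanner (418,228). The jar is far left (94,216). Next I'll enlarge these.

```bash
python3 - <<'E'
import cv2
a=cv2.imread("pics/top0.png")[125:265,255:385]; cv2.imwrite("pics/top0c.png",cv2.resize(a,None,fx=4.2,fy=4.2,interpolation=cv2.INTER_CUBIC))
a=cv2.imread("pics/scene0.png")[145:265,165:260]; cv2.imwrite("pics/scene0c.png",cv2.resize(a,None,fx=5,fy=5,interpolation=cv2.INTER_CUBIC))
E
```

```text
(no output)
```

View pics/top0c.png

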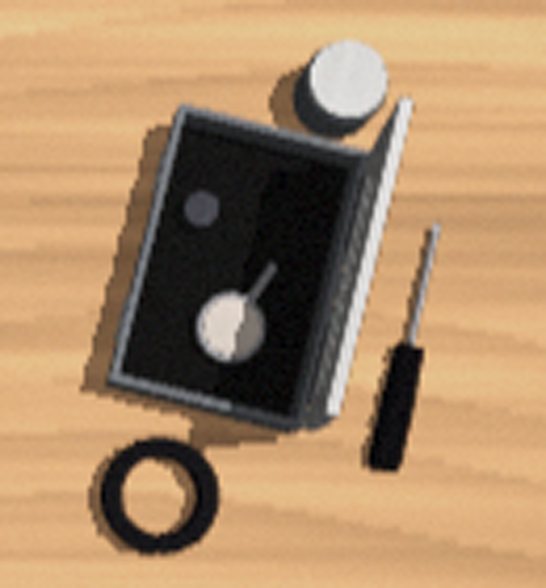

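View pics/scene0c.png

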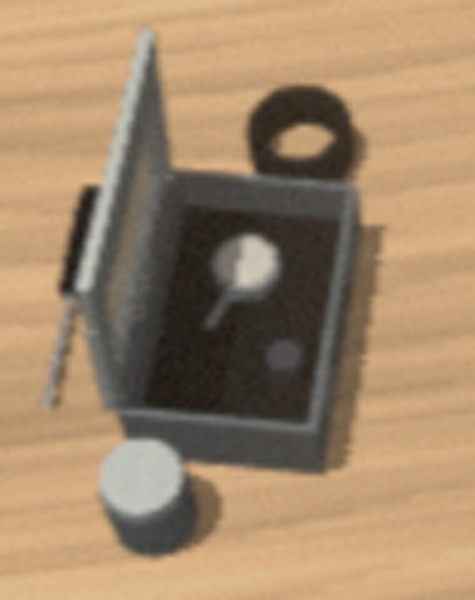

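```bash
cat > h.py <<'E'
import numpy as np,cv2
from plant import monitor, eyes, ticket
np.set_printoptions(precision=4,suppress=True)
def ray(n,uv):
    m=eyes.camera_model(n); M=m["cam_to_world"]
    d=M[:3,:3]@np.linalg.solve(m["mtx"],[uv[0],uv[1],1.]); return M[:3,3],d/np.linalg.norm(d)
def plane(n,uv,z):
    o,d=ray(n,uv); return o+d*(z-o[2])/d[2]
def tri(a,b,na="top",nb="scene"):
    o1,d1=ray(na,a);o2,d2=ray(nb,b)
    s=np.linalg.lstsq(np.c_[d1,-d2],o2-o1,rcond=None)[0]
    p,q=o1+s[0]*d1,o2+s[1]*d2; return (p+q)/2,np.linalg.norm(p-q)
def T(x,y): return (x/4.2+255-.5+.12,y/4.2+125-.5+.12)
def S(x,y): return (x/5+165-.4,y/5+145-.4)
E
python3 - <<'E'
from h import *
print("front far(+x)",plane("top",T(182,106),.075),tri(T(182,106),S(318,427)))
print("front near",plane("top",T(115,380),.075),tri(T(115,380),S(356,184)))
print("back near",plane("top",T(300,430),.075))
print("back far",plane("top",T(372,153),.075))
print("lid top near",tri(T(333,415),S(148,30)), tri(T(333,415),S(150,35)))
print("lid top far",tri(T(407,98),S(82,290)),tri(T(407,98),S(95,292)))
print("can",plane("top",T(348,78),.08),"tape",plane("top",T(160,495),.04),"socket",plane("top",T(202,208),.03),"gauge",plane("top",T(232,326),.025))
print("driver",plane("top",T(435,228),.01),plane("top",T(383,468),.02))
E
```

```text
front far(+x) [ 0.6822 -0.0858  0.075 ] (array([ 0.6825, -0.0826,  0.0744]), np.float64(0.006518332919340159))
front near [ 0.4717 -0.0344  0.075 ] (array([ 0.4722, -0.0314,  0.0725]), np.float64(0.006174855964013162))
back near [ 0.435  -0.1733  0.075 ]
back far [ 0.6465 -0.2309  0.075 ]
lid top near (array([ 0.4374, -0.1677,  0.2541]), np.float64(0.0037240156078865052)) (array([ 0.4377, -0.1678,  0.2486]), np.float64(0.005206344215363278))
lid top far (array([ 0.6504, -0.221 ,  0.257 ]), np.float64(0.0019079607764226497)) (array([ 0.651 , -0.2171,  0.2546]), np.float64(0.01041025784469753))
can [ 0.7038 -0.2126  0.08  ] tape [ 0.3862 -0.0706  0.04  ] socket [ 0.6102 -0.1049  0.03  ] gauge [ 0.5179 -0.1283  0.025 ]
driver [ 0.5984 -0.2919  0.01  ] [ 0.4082 -0.2454  0.02  ]
```

```bash
cat >> h.py <<'E'
from scipy.spatial.transform import Rotation as Rn
F=np.array([.237,.971,0]);F/=np.linalg.norm(F);E=np.array([F[1],-F[0],0]); H=np.array([.541,-.2056,0.])
def W(f,e,z): return H+F*f+E*e+np.array([0,0,z])
def pose():
    s=monitor.read_state(); return s,Rn.from_rotvec(s["orientation"]).as_matrix()
def fe(p): d=p-H; return np.array([d@F,d@E,p[2]])
E
python3 - <<'E'
from h import *
s,R=pose(); p=s["tool_pos"]
print(R)
w1=np.array([.42,.36,.36]); w2=W(.0095,-.051,.36)
print(w2,R.T@(w1-p),R.T@(w2-p))
y=(F+E)/2**.5; print("twist",np.degrees(np.arctan2(y@R[:,0]*-1,y@R[:,1])))
E
```

```text
[[-0.9753  0.221  -0.0004]
 [ 0.221   0.9753 -0.0014]
 [ 0.0001 -0.0015 -1.    ]]
[ 0.4937 -0.1843  0.36  ] [-0.3301 -0.1559 -0.142 ] [-0.5223 -0.6704 -0.1413]
twist 45.95120686735901
```

Call:
send_rows:
  motion:
    - [[0,0,-0.06],0]
    - [[-0.05,-0.02,-0.1],0]
    - [[-0.1,-0.045,-0.142],0]
    - [[-0.15,-0.07,-0.142],0]
    - [[-0.2,-0.095,-0.142],0]
    - [[-0.25,-0.12,-0.142],0]
    - [[-0.29,-0.14,-0.142],0]
    - [[-0.33,-0.156,-0.142],0]
    - [[-0.35,-0.2,-0.142],5]
    - [[-0.37,-0.25,-0.142],10]
    - [[-0.39,-0.3,-0.142],15]
    - [[-0.41,-0.35,-0.142],20]
  jaw: 0.093

```text
t: 1.65
tool_pos: [0.455, 0.1516, 0.3604]
orientation: [-0.89, -3.013, 0.0]
force: [0.8, 0.6, 0.1]
opening: 0.0932
```

```bash
python3 - <<'E'
from h import *
s,R=pose(); p=s["tool_pos"]
w2=W(.0095,-.051,.36)
print(s["t"],p,s["q"],R.T@(w2-p))
y=(F+E)/2**.5; print("twist",np.degrees(np.arctan2(y@R[:,0]*-1,y@R[:,1])))
E
```

```text
1.65 [0.455  0.1516 0.3604] [ 0.2146 -0.2096  1.564  -0.      1.7875 -0.7816] [-0.215  -0.2609  0.0004]
twist 25.79892910058041
```

Call:
send_rows:
  motion:
    - [[-0.035,-0.042,0],5]
    - [[-0.07,-0.085,0],10]
    - [[-0.105,-0.128,0],15]
    - [[-0.14,-0.17,0],20]
    - [[-0.175,-0.213,0],25.8]
    - [[-0.205,-0.249,0],25.8]
    - [[-0.215,-0.261,0],25.8]
    - [[-0.215,-0.261,0],25.8]

```text
t: 2.65
tool_pos: [0.4945, -0.1829, 0.3602]
orientation: [-1.538, -2.738, -0.0]
force: [0.1, 0.1, 0.4]
opening: 0.0927
```

```bash
python3 - <<'E'
from h import *
s,R=pose(); p=s["tool_pos"]; print(s["t"],fe(p),s["force"])
im=eyes.read_camera("wrist"); cv2.imwrite("pics/w1.png",im[:,:,::-1])
im=eyes.read_camera("top"); cv2.imwrite("pics/t1.png",im[:,:,::-1])
m=eyes.camera_model("wrist")
C=np.eye(4);C[:3,:3]=R;C[:3,3]=p;C=C@m["mount"]
def proj(P):
    q=C[:3,:3].T@(P-C[:3,3]); u=m["mtx"]@(q/q[2]); return u[:2]
for nm,P in dict(hn=W(0,-.11,.075),hf=W(0,.11,.075),fn=W(.15,-.11,.075),ff=W(.15,.11,.075),ln=W(.0167,-.11,.259),lf=W(.0167,.11,.259)).items(): print(nm,proj(P))
E
```

```text
2.65 [ 0.011  -0.0506  0.3602] [0.0983 0.0742 0.4341]
hn [217.439  128.7481]
hf [327.9874 237.3186]
fn [301.4371  40.993 ]
ff [411.1308 165.8266]
ln [207.1661 139.8866]
lf [382.5078 308.9534]
```

View pics/w1.png

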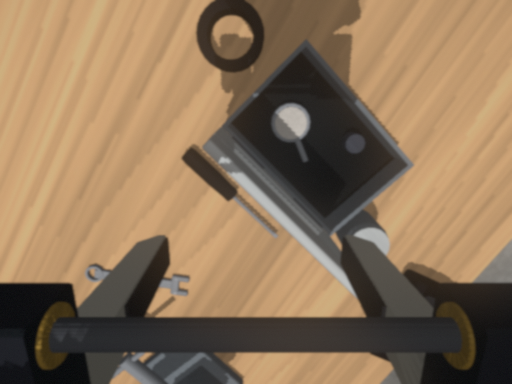

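```bash
python3 - <<'E'
import cv2
a=cv2.imread("pics/w1.png")[120:300,180:400]; cv2.imwrite("pics/w1c.png",cv2.resize(a,None,fx=3.3,fy=3.3,interpolation=cv2.INTER_CUBIC))
E
```

```text
(no output)
```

View pics/w1c.png

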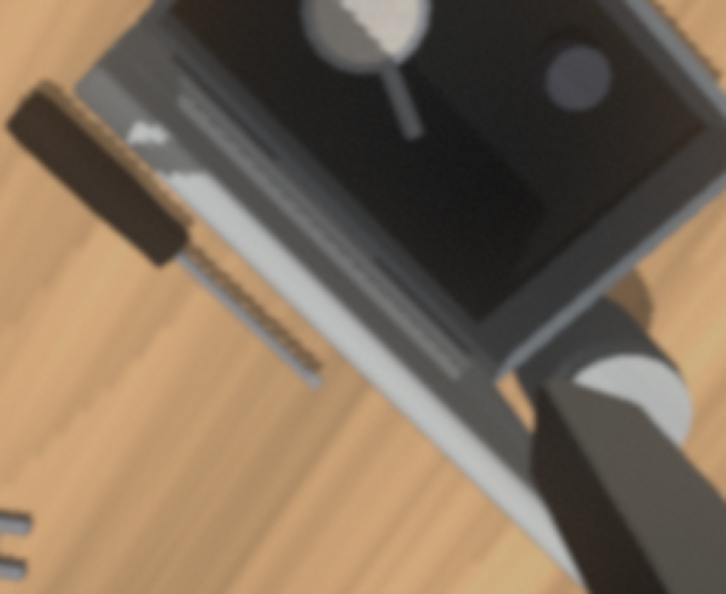

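Call:
send_rows:
  motion:
    - [[0,0,0.04],0]
    - [[0,0,0.08],0]
    - [[0,0,0.12],0]
    - [[0,0,0.145],0]
    - [[0,0,0.158],0]
    - [[0,0,0.158],0]

```text
t: 3.5
tool_pos: [0.4945, -0.1815, 0.2024]
orientation: [-1.534, -2.74, -0.0]
force: [-0.1, -0.4, -0.4]
opening: 0.093
```

```bash
python3 - <<'E'
from h import *
s,R=pose(); p=s["tool_pos"]; print(s["t"],fe(p),s["force"])
a=eyes.read_camera("scene")[130:270,150:280];b=eyes.read_camera("wrist")
cv2.imwrite("pics/s2.png",cv2.resize(a[:,:,::-1],None,fx=4,fy=4)); cv2.imwrite("pics/w2.png",b[:,:,::-1])
E
```

```text
3.5 [ 0.0123 -0.0509  0.2024] [-0.1132 -0.3722 -0.3835]
```

View pics/s2.png

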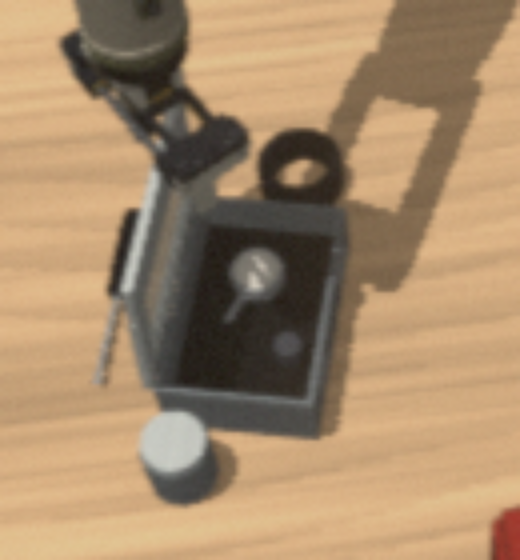

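View pics/w2.png

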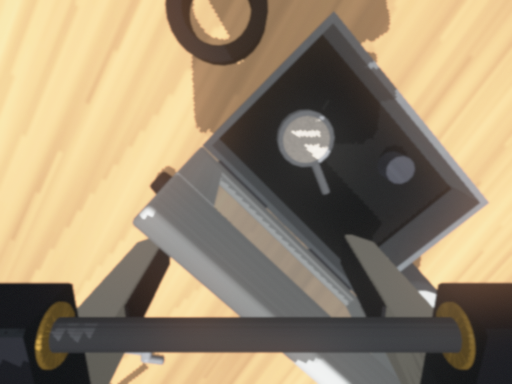

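The lid's top edge lies between the two open fingers: left (rear) tip at (150,245), right (front) tip at (360,240). Now I'll push forward with the rear finger. The front one is already in place to catch.

Call:
send_rows:
  motion:
    - [[0.005,0.005,0],0]
    - [[0.01,0.01,0],0]
    - [[0.013,0.013,0],0]
    - [[0.016,0.016,0],0]
    - [[0.019,0.019,0],0]
    - [[0.022,0.022,0],0]
    - [[0.025,0.025,0.002],0]
    - [[0.028,0.028,0.002],0]
    - [[0.031,0.031,0.003],0]
    - [[0.034,0.034,0.004],0]
    - [[0.034,0.034,0.004],0]

```text
t: 4.97
tool_pos: [0.5059, -0.1354, 0.1984]
orientation: [-1.536, -2.74, -0.0]
force: [0.4, -0.1, 0.1]
opening: 0.0925
```

```bash
python3 - <<'E'
from h import *
s,R=pose(); p=s["tool_pos"]; print(s["t"],fe(p),s["force"],F@s["force"])
a=eyes.read_camera("scene")[130:270,150:280];b=eyes.read_camera("wrist")
cv2.imwrite("pics/s3.png",cv2.resize(a[:,:,::-1],None,fx=4,fy=4)); cv2.imwrite("pics/w3.png",b[:,:,::-1])
E
```

```text
4.975 [ 0.0599 -0.0508  0.1984] [ 0.3659 -0.1075  0.0818] -0.017675607745401677
```

View pics/s3.png

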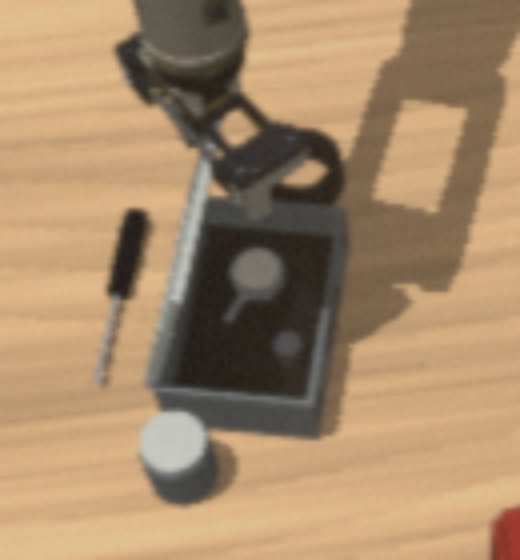

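View pics/w3.png

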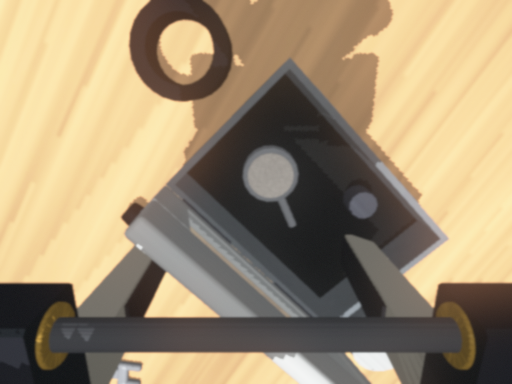

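Call:
send_rows:
  motion:
    - [[0.002,0.002,0],0]
    - [[0.004,0.004,0.001],0]
    - [[0.006,0.006,0.002],0]
    - [[0.008,0.008,0.003],0]
    - [[0.01,0.01,0.004],0]
    - [[0.012,0.012,0.005],0]
    - [[0.014,0.014,0.006],0]
    - [[0.016,0.016,0.007],0]
    - [[0.018,0.018,0.008],0]
    - [[0.02,0.02,0.008],0]

```text
t: 6.32
tool_pos: [0.5125, -0.1081, 0.1905]
orientation: [-1.536, -2.74, 0.0]
force: [0.1, 0.2, -0.4]
opening: 0.0931
```

```bash
python3 - <<'E'
from h import *
s,R=pose(); p=s["tool_pos"]; print(s["t"],fe(p),s["force"],F@s["force"])
a=eyes.read_camera("scene")[130:270,150:280];b=eyes.read_camera("wrist")
cv2.imwrite("pics/s4.png",cv2.resize(a[:,:,::-1],None,fx=4,fy=4)); cv2.imwrite("pics/w4.png",b[:,:,::-1])
E
```

```text
6.325 [ 0.0879 -0.0508  0.1905] [ 0.0721  0.2365 -0.3501] 0.24688874088242815
```

View pics/s4.png

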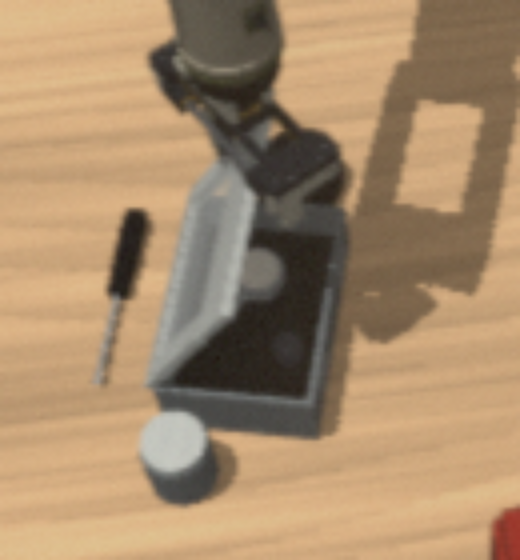

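View pics/w4.png

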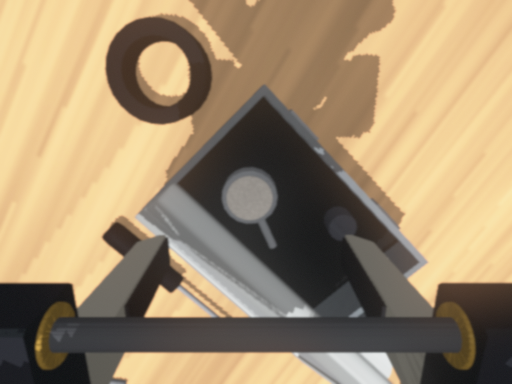

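The lid has given way and is falling slowly onto the front finger. I'll wait there and slide sideways so that the rear finger clears the lid's near side.

Call:
send_rows:
  motion:
    - [[0.004,-0.004,0.001],0]
    - [[0.008,-0.008,0.002],0]
    - [[0.012,-0.012,0.003],0]
    - [[0.016,-0.016,0.004],0]
    - [[0.02,-0.02,0.004],0]
    - [[0.024,-0.024,0.004],0]
    - [[0.028,-0.028,0.004],0]
    - [[0.032,-0.032,0.004],0]
    - [[0.032,-0.032,0.004],0]

```text
t: 7.55
tool_pos: [0.468, -0.0975, 0.1866]
orientation: [-1.536, -2.74, 0.0]
force: [-0.8, 2.7, 0.1]
opening: 0.0931
```

```bash
python3 - <<'E'
from h import *
s,R=pose(); p=s["tool_pos"]; print(s["t"],fe(p),s["force"],F@s["force"])
a=eyes.read_camera("scene")[130:270,150:280];b=eyes.read_camera("wrist")
cv2.imwrite("pics/s5.png",cv2.resize(a[:,:,::-1],None,fx=4,fy=4)); cv2.imwrite("pics/w5.png",b[:,:,::-1])
E
```

```text
7.55 [ 0.0877 -0.0966  0.1866] [-0.7826  2.7072  0.1219] 2.4444793739840254
```

View pics/s5.png

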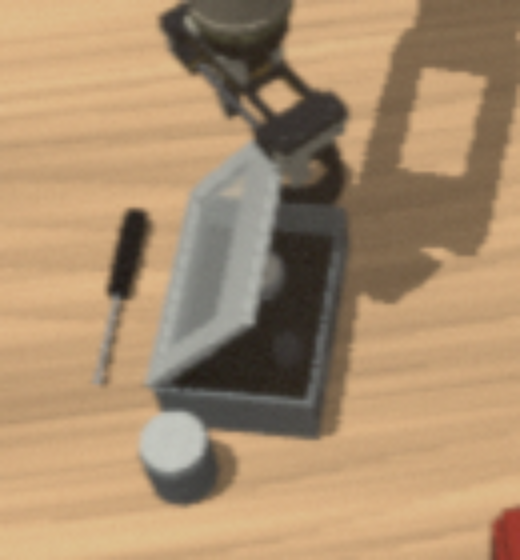

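View pics/w5.png

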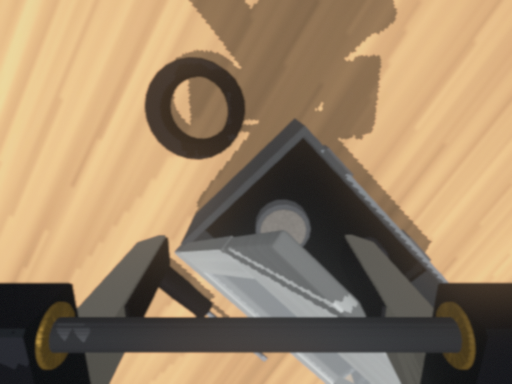

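```bash
python3 - <<'E'
import numpy as np
t0=.9
for t in np.arange(.9,-.001,-.025): print("%.3f f %.1f  xy %.4f  z %.4f"%(t,185*np.cos(t),.185*(np.cos(t)-np.cos(t0))*.7071,.185*(np.sin(t0)-np.sin(t))))
E
```

```text
0.900 f 115.0  xy 0.0000  z 0.0000
0.875 f 118.6  xy 0.0025  z 0.0029
0.850 f 122.1  xy 0.0050  z 0.0059
0.825 f 125.5  xy 0.0074  z 0.0090
0.800 f 128.9  xy 0.0098  z 0.0122
0.775 f 132.2  xy 0.0121  z 0.0155
0.750 f 135.4  xy 0.0144  z 0.0188
0.725 f 138.5  xy 0.0166  z 0.0222
0.700 f 141.5  xy 0.0187  z 0.0257
0.675 f 144.4  xy 0.0208  z 0.0293
0.650 f 147.3  xy 0.0228  z 0.0330
0.625 f 150.0  xy 0.0248  z 0.0367
0.600 f 152.7  xy 0.0267  z 0.0405
0.575 f 155.3  xy 0.0285  z 0.0443
0.550 f 157.7  xy 0.0302  z 0.0482
0.525 f 160.1  xy 0.0319  z 0.0522
0.500 f 162.4  xy 0.0335  z 0.0562
0.475 f 164.5  xy 0.0350  z 0.0603
0.450 f 166.6  xy 0.0365  z 0.0644
0.425 f 168.5  xy 0.0379  z 0.0686
0.400 f 170.4  xy 0.0392  z 0.0729
0.375 f 172.1  xy 0.0404  z 0.0772
0.350 f 173.8  xy 0.0416  z 0.0815
0.325 f 175.3  xy 0.0427  z 0.0858
0.300 f 176.7  xy 0.0437  z 0.0902
0.275 f 178.0  xy 0.0446  z 0.0947
0.250 f 179.2  xy 0.0454  z 0.0991
0.225 f 180.3  xy 0.0462  z 0.1036
0.200 f 181.3  xy 0.0469  z 0.1082
0.175 f 182.2  xy 0.0475  z 0.1127
0.150 f 182.9  xy 0.0480  z 0.1173
0.125 f 183.6  xy 0.0485  z 0.1219
0.100 f 184.1  xy 0.0488  z 0.1264
0.075 f 184.5  xy 0.0491  z 0.1311
0.050 f 184.8  xy 0.0493  z 0.1357
0.025 f 184.9  xy 0.0495  z 0.1403
-0.000 f 185.0  xy 0.0495  z 0.1449
```

Call:
send_rows:
  motion:
    - [[0.0025,0.0025,0.001],0]
    - [[0.005,0.005,0.003],0]
    - [[0.0075,0.0075,0.005],0]
    - [[0.01,0.01,0.007],0]
    - [[0.012,0.012,0.009],0]
    - [[0.0145,0.0145,0.0115],0]
    - [[0.0165,0.0165,0.014],0]
    - [[0.0185,0.0185,0.0165],0]
    - [[0.0205,0.0205,0.0195],0]
    - [[0.0225,0.0225,0.0225],0]
    - [[0.0225,0.0225,0.0225],0]
    - [[0.0225,0.0225,0.0225],0]

```text
t: 9.15
tool_pos: [0.4759, -0.0667, 0.1641]
orientation: [-1.536, -2.74, -0.0]
force: [-0.1, 1.2, -0.9]
opening: 0.0933
```

```bash
python3 - <<'E'
from h import *
s,R=pose(); p=s["tool_pos"]; print(s["t"],fe(p),s["force"],F@s["force"],E@s["force"])
a=eyes.read_camera("scene")[130:270,150:280];b=eyes.read_camera("wrist")
cv2.imwrite("pics/s6.png",cv2.resize(a[:,:,::-1],None,fx=4,fy=4)); cv2.imwrite("pics/w6.png",b[:,:,::-1])
E
```

```text
9.15 [ 0.1196 -0.0962  0.1641] [-0.1402  1.2242 -0.9091] 1.1560679902231303 -0.4265241526095694
```

View pics/s6.png

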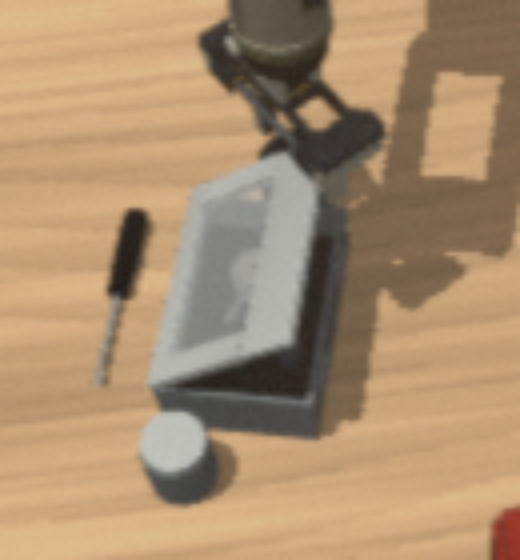

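View pics/w6.png

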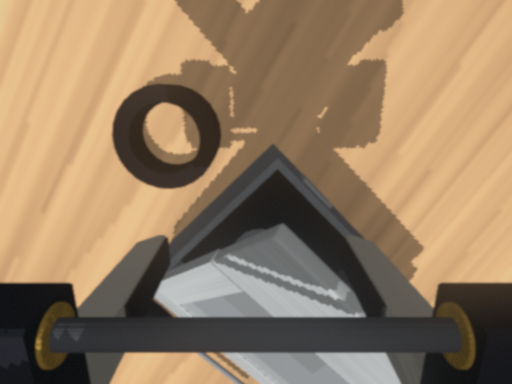

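```bash
cat >> h.py <<'E'
def projs(n,P):
    m=eyes.camera_model(n);M=m["cam_to_world"];q=M[:3,:3].T@(P-M[:3,3]);return (m["mtx"]@(q/q[2]))[:2]
E
python3 - <<'E'
from h import *
for t in (.5,.55,.6,.65,.7,.75,.8):
    print(t,(projs("scene",W(.185*np.cos(t),.11,.075+.185*np.sin(t)))-[150,130])*4, (projs("scene",W(.185*np.cos(t),-.11,.075+.185*np.sin(t)))-[150,130])*4)
print((projs("scene",W(.0,.11,.075))-[150,130])*4,(projs("scene",W(.15,.11,.075))-[150,130])*4)
E
```

```text
0.5 [311.8921 358.1724] [344.7435 152.5408]
0.55 [305.9433 353.4782] [339.4137 147.2862]
0.6 [299.5074 348.8276] [333.6357 142.1   ]
0.65 [292.5972 344.2356] [327.421  136.9987]
0.7 [285.2276 339.7172] [320.783 131.999]
0.75 [277.4154 335.2874] [313.737  127.1174]
0.8 [269.1799 330.9616] [306.3001 122.3707]
[146.1352 386.7037] [305.686  401.1009]
```

Call:
send_rows:
  motion:
    - [[0.002,0.002,0.004],0]
    - [[0.004,0.004,0.008],0]
    - [[0.0062,0.0062,0.0125],0]
    - [[0.008,0.008,0.017],0]
    - [[0.01,0.01,0.0215],0]
    - [[0.0118,0.0118,0.026],0]
    - [[0.0134,0.0134,0.031],0]
    - [[0.015,0.015,0.036],0]
    - [[0.0164,0.0164,0.041],0]
    - [[0.0164,0.0164,0.041],0]

```text
t: 10.5
tool_pos: [0.4821, -0.0429, 0.123]
orientation: [1.535, 2.741, 0.003]
force: [3.2, 8.1, 1.5]
opening: 0.093
```

```bash
python3 - <<'E'
from h import *
s,R=pose(); p=s["tool_pos"]; print(s["t"],fe(p),s["force"],F@s["force"],E@s["force"])
a=eyes.read_camera("scene")[130:270,150:280];b=eyes.read_camera("wrist")
cv2.imwrite("pics/s7.png",cv2.resize(a[:,:,::-1],None,fx=4,fy=4)); cv2.imwrite("pics/w7.png",b[:,:,::-1])
for t in (.3,.35,.4,.45,.5): print(t,(projs("scene",W(.185*np.cos(t),.11,.075+.185*np.sin(t)))-[150,130])*4)
E
```

```text
10.5 [ 0.1441 -0.0958  0.123 ] [3.232  8.074  1.4833] 8.610078969326848 1.2253939398593838
0.3 [330.6355 377.0985]
0.35 [326.7206 372.3725]
0.4 [322.2883 367.6337]
0.45 [317.3433 362.8957]
0.5 [311.8921 358.1724]
```

View pics/s7.png

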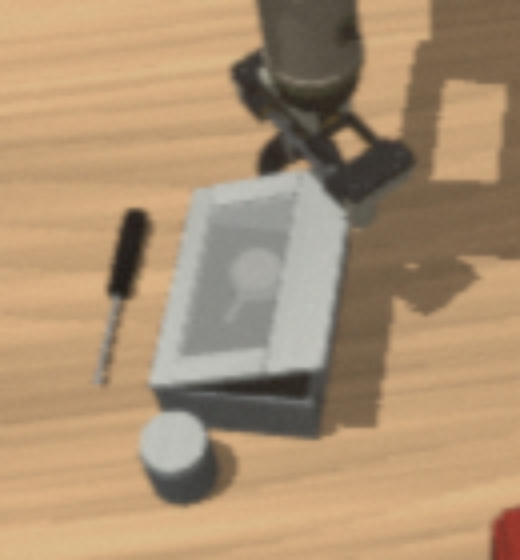

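View pics/w7.png

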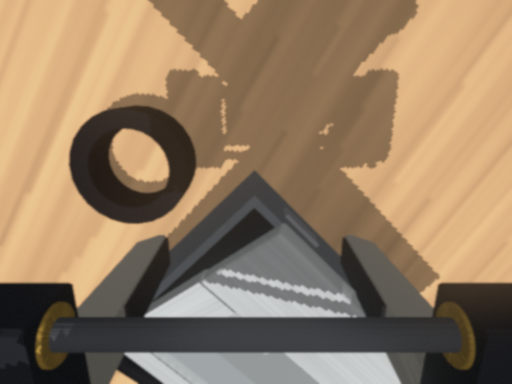

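Call:
send_rows:
  motion:
    - [[0.0005,0.0005,0.0],0]
    - [[0.001,0.001,0.0],0]
    - [[0.001,0.001,0.0],0]

```text
t: 10.98
tool_pos: [0.4821, -0.0426, 0.1231]
orientation: [1.536, 2.74, 0.001]
force: [3.0, 5.5, -0.7]
opening: 0.0932
```

Call:
send_rows:
  motion:
    - [[0.0004,0.0004,0.0],0]
    - [[0.0008,0.0008,0.0],0]
    - [[0.0008,0.0008,0.0],0]

```text
t: 11.35
tool_pos: [0.4819, -0.042, 0.1229]
orientation: [-1.537, -2.74, 0.001]
force: [1.4, 1.3, -0.5]
opening: 0.0931
```

```bash
python3 - <<'E'
from h import *
s,R=pose(); p=s["tool_pos"]; print(s["t"],fe(p),s["force"],F@s["force"],E@s["force"])
E
```

```text
11.35 [ 0.1449 -0.0962  0.1229] [ 1.3759  1.2569 -0.5115] 1.5473141572307811 1.0386310565047745
```

Call:
send_rows:
  motion:
    - [[0.0007,0.0007,0.0025],0]
    - [[0.0013,0.0013,0.005],0]
    - [[0.0018,0.0018,0.0075],0]
    - [[0.0023,0.0023,0.01],0]
    - [[0.0023,0.0023,0.01],0]

```text
t: 11.98
tool_pos: [0.4829, -0.0382, 0.1129]
orientation: [-1.536, -2.74, -0.001]
force: [3.8, 4.7, -0.5]
opening: 0.0927
```

```bash
python3 - <<'E'
from h import *
s,R=pose(); p=s["tool_pos"]; print(s["t"],fe(p),s["force"],F@s["force"],E@s["force"])
E
```

```text
11.975 [ 0.1488 -0.0961  0.1129] [ 3.8252  4.7303 -0.5291] 5.502411819437014 2.5944697256673765
```

```bash
python3 - <<'E'
from h import *
a=eyes.read_camera("scene")[170:250,180:260];b=eyes.read_camera("top")[130:250,260:380]
cv2.imwrite("pics/s8.png",cv2.resize(a[:,:,::-1],None,fx=7,fy=7,interpolation=cv2.INTER_CUBIC)); cv2.imwrite("pics/t8.png",cv2.resize(b[:,:,::-1],None,fx=5,fy=5,interpolation=cv2.INTER_CUBIC))
for t in (.2,.25,.3,.35,.4,.45): print(t,(projs("scene",W(.185*np.cos(t),.11,.075+.185*np.sin(t)))-[180,170])*7+3,(projs("top",W(.185*np.cos(t),.11,.075+.185*np.sin(t)))-[260,130])*5+2)
E
```

```text
0.2 [382.5815 399.3055] [148.4615  75.4046]
0.25 [377.5528 391.1477] [152.6096  73.066 ]
0.3 [371.612  382.9225] [157.4976  70.9109]
0.35 [364.761  374.6519] [163.1255  68.9485]
0.4 [357.0046 366.3591] [169.4913  67.1878]
0.45 [348.3508 358.0675] [176.59    65.6377]
```

View pics/s8.png

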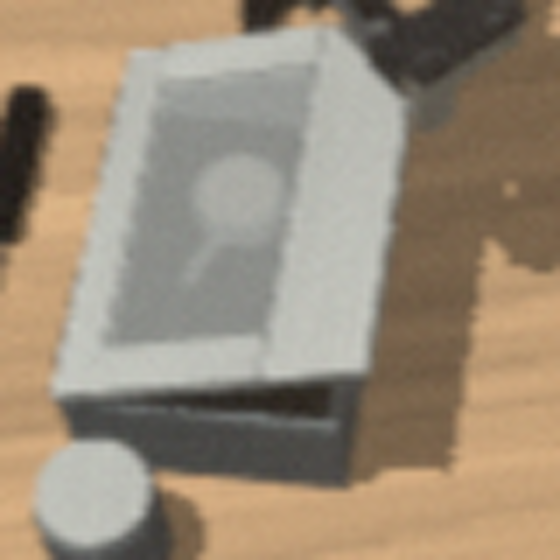

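View pics/t8.png

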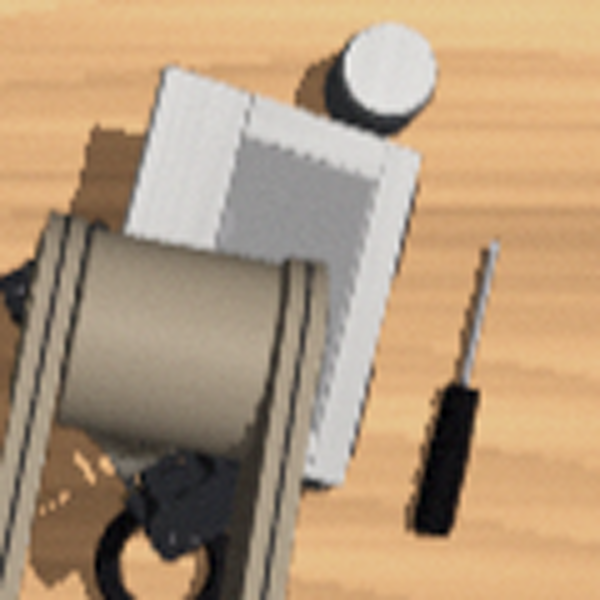

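```bash
python3 - <<'E'
from h import *
for t in (.2,.25,.3,.35,.4,.45):
    P=W(.185*np.cos(t)-.01*np.sin(t),.11,.075+.185*np.sin(t)+.01*np.cos(t)); print(t,(projs("scene",P)-[180,170])*7+3,(projs("top",P)-[260,130])*5+2)
E
```

```text
0.2 [377.6082 390.4776] [152.5741  72.7632]
0.25 [371.588  382.2353] [157.5263  70.6191]
0.3 [364.6563 373.9494] [163.2196  68.6688]
0.35 [356.8182 365.6427] [169.6517  66.9212]
0.4 [348.0821 357.3393] [176.8176  65.3851]
0.45 [338.4596 349.0635] [184.7095  64.0687]
```

Call:
send_rows:
  motion:
    - [[0.001,0.001,0.0026],0]
    - [[0.0016,0.0016,0.0053],0]
    - [[0.0021,0.0021,0.008],0]
    - [[0.0026,0.0026,0.0106],0]

```text
t: 12.58
tool_pos: [0.4838, -0.0347, 0.1024]
orientation: [1.536, 2.74, 0.001]
force: [3.5, 3.7, 0.5]
opening: 0.093
```

```bash
python3 - <<'E'
from h import *
s,R=pose(); p=s["tool_pos"]; print(s["t"],fe(p),s["force"],F@s["force"],E@s["force"])
E
```

```text
12.575 [ 0.1525 -0.096   0.1024] [3.5436 3.7151 0.4609] 4.449384295973193 2.5616064121618503
```

Call:
send_rows:
  motion:
    - [[0.0006,0.0006,0.0026],0]
    - [[0.001,0.001,0.0053],0]
    - [[0.0014,0.0014,0.008],0]
    - [[0.0018,0.0018,0.0106],0]

```text
t: 13.08
tool_pos: [0.4846, -0.0319, 0.0919]
orientation: [1.536, 2.74, 0.002]
force: [4.6, 5.9, 0.4]
opening: 0.093
```

```bash
python3 - <<'E'
from h import *
s,R=pose(); p=s["tool_pos"]; print(s["t"],fe(p),s["force"],F@s["force"],E@s["force"])
E
```

```text
13.075 [ 0.1553 -0.096   0.0919] [4.6068 5.9309 0.438 ] 6.854050284236184 3.069065358669237
```

Call:
send_rows:
  motion:
    - [[0.0008,0.0008,0.0026],0]
    - [[0.0012,0.0012,0.0053],0]
    - [[0.0015,0.0015,0.008],0]
    - [[0.0018,0.0018,0.0106],0]

```text
t: 13.58
tool_pos: [0.4852, -0.0295, 0.0812]
orientation: [1.536, 2.74, 0.002]
force: [3.8, 5.8, -0.4]
opening: 0.093
```

```bash
python3 - <<'E'
from h import *
s,R=pose(); p=s["tool_pos"]; print(s["t"],fe(p),s["force"],F@s["force"],E@s["force"])
a=eyes.read_camera("scene")[170:250,180:260]
cv2.imwrite("pics/s9.png",cv2.resize(a[:,:,::-1],None,fx=7,fy=7,interpolation=cv2.INTER_CUBIC))
for t in (0,.05,.1,.15,.2,.25):
    P=W(.185*np.cos(t)-.01*np.sin(t),.11,.075+.185*np.sin(t)+.01*np.cos(t)); print(t,(projs("scene",P)-[180,170])*7+3)
E
```

```text
13.575 [ 0.1578 -0.0959  0.0812] [ 3.785   5.8328 -0.4463] 6.563972649826975 2.294002119980329
0 [392.5775 422.58  ]
0.05 [390.1944 414.7251]
0.1 [386.909  406.7433]
0.15 [382.7148 398.654 ]
0.2 [377.6082 390.4776]
0.25 [371.588  382.2353]
```

View pics/s9.png

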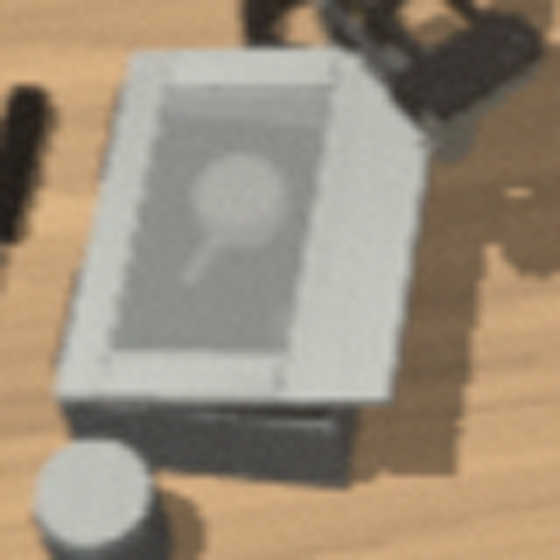

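Call:
send_rows:
  motion:
    - [[0.0004,0.0004,0.0024],0]
    - [[0.0006,0.0006,0.0048],0]
    - [[0.0008,0.0008,0.0072],0]
    - [[0.001,0.001,0.0096],0]

```text
t: 14.12
tool_pos: [0.4856, -0.028, 0.0717]
orientation: [1.536, 2.74, 0.002]
force: [4.8, 6.6, 0.6]
opening: 0.0928
```

```bash
python3 - <<'E'
from h import *
s,R=pose(); p=s["tool_pos"]; print(s["t"],fe(p),s["force"],F@s["force"],E@s["force"])
E
```

```text
14.125 [ 0.1594 -0.0959  0.0717] [4.8274 6.5786 0.5786] 7.535606165617618 3.1298613953139056
```

Call:
send_rows:
  motion:
    - [[0.0003,0.0003,0.002],0]
    - [[0.0005,0.0005,0.004],0]
    - [[0.0006,0.0006,0.006],0]
    - [[0.0007,0.0007,0.008],0]
    - [[0.0007,0.0007,0.0095],0]

```text
t: 14.75
tool_pos: [0.4859, -0.0269, 0.0622]
orientation: [1.536, 2.74, 0.003]
force: [5.5, 7.7, -0.4]
opening: 0.0929
```

```bash
python3 - <<'E'
from h import *
s,R=pose(); p=s["tool_pos"]; print(s["t"],fe(p),s["force"],F@s["force"],E@s["force"])
a=eyes.read_camera("scene")[170:250,180:260]
cv2.imwrite("pics/s10.png",cv2.resize(a[:,:,::-1],None,fx=7,fy=7,interpolation=cv2.INTER_CUBIC))
E
```

```text
14.75 [ 0.1605 -0.0959  0.0622] [ 5.4902  7.6829 -0.3727] 8.765591267683543 3.5118333082463695
```

View pics/s10.png

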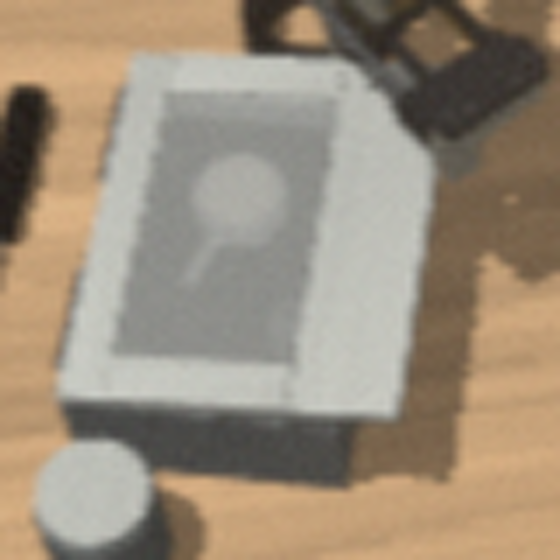

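Call:
send_rows:
  motion:
    - [[0.0002,0.0002,0.002],0]
    - [[0.0003,0.0003,0.004],0]
    - [[0.0004,0.0004,0.006],0]
    - [[0.0004,0.0004,0.0075],0]

```text
t: 15.3
tool_pos: [0.4861, -0.0263, 0.0547]
orientation: [1.536, 2.74, 0.003]
force: [5.1, 8.2, 0.1]
opening: 0.0934
```

```bash
python3 - <<'E'
from h import *
s,R=pose(); p=s["tool_pos"]; print(s["t"],fe(p),s["force"],F@s["force"],E@s["force"])
a=eyes.read_camera("scene")[170:250,180:260]
cv2.imwrite("pics/s11.png",cv2.resize(a[:,:,::-1],None,fx=7,fy=7,interpolation=cv2.INTER_CUBIC))
E
```

```text
15.3 [ 0.1611 -0.0958  0.0547] [5.1022 8.2426 0.0671] 9.21738372069404 3.0022406088721385
```

View pics/s11.png

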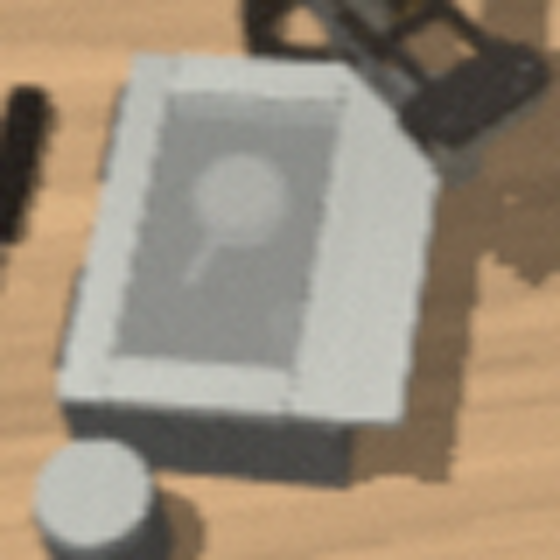

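Call:
send_rows:
  motion:
    - [[0.0,0.0,0.0012],0]
    - [[0.0,0.0,0.0024],0]
    - [[0.0,0.0,0.0036],0]
    - [[0.0,0.0,0.0036],0]

```text
t: 15.85
tool_pos: [0.486, -0.0262, 0.051]
orientation: [1.536, 2.74, 0.003]
force: [5.3, 8.0, -2.0]
opening: 0.0932
```

```bash
python3 - <<'E'
from h import *
s,R=pose(); p=s["tool_pos"]; print(s["t"],fe(p),s["force"],F@s["force"],E@s["force"])
E
```

```text
15.85 [ 0.1613 -0.0959  0.051 ] [ 5.349   7.9566 -2.0143] 8.998065562688518 3.309765158220041
```

Call:
send_rows:
  motion:
    - [[0.0,0.0,0.001],0]
    - [[0.0,0.0,0.002],0]
    - [[0.0,0.0,0.003],0]
    - [[0.0,0.0,0.003],0]
    - [[0.0,0.0,0.003],0]

```text
t: 16.48
tool_pos: [0.4859, -0.0262, 0.048]
orientation: [-1.536, -2.741, -0.003]
force: [5.1, 8.7, -1.5]
opening: 0.0929
```

```bash
python3 - <<'E'
from h import *
s,R=pose(); p=s["tool_pos"]; print(s["t"],fe(p),s["force"],F@s["force"],E@s["force"])
a=eyes.read_camera("scene")[170:250,180:260]; b=eyes.read_camera("wrist")
cv2.imwrite("pics/s12.png",cv2.resize(a[:,:,::-1],None,fx=7,fy=7,interpolation=cv2.INTER_CUBIC));cv2.imwrite("pics/w12.png",b[:,:,::-1])
E
```

```text
16.475 [ 0.1613 -0.096   0.048 ] [ 5.1031  8.6802 -1.4807] 9.642667844526942 2.899314200392643
```

View pics/s12.png

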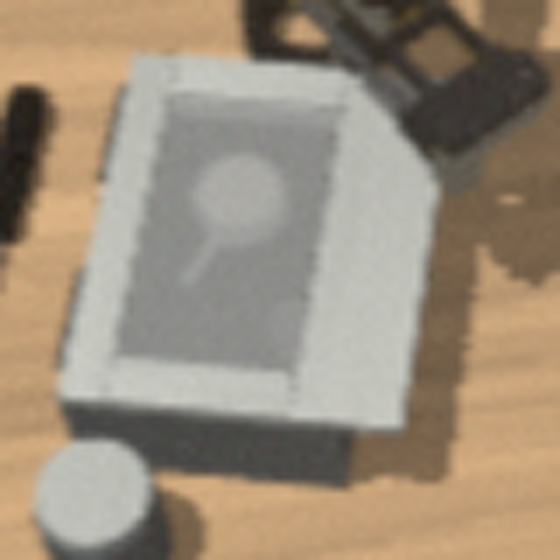

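View pics/w12.png

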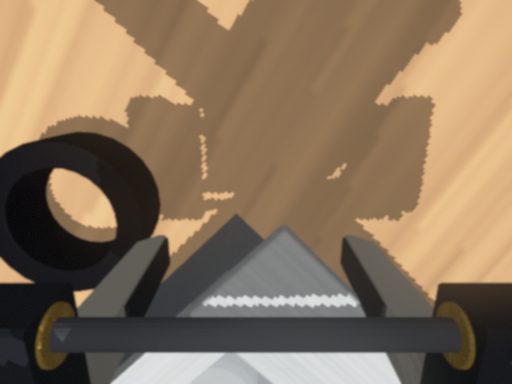

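Call:
send_rows:
  motion:
    - [[0.0,0.0,0.0006],0]
    - [[0.0,0.0,0.0012],0]
    - [[0.0,0.0,0.0018],0]
    - [[0.0,0.0,0.0018],0]

```text
t: 17.08
tool_pos: [0.4861, -0.0262, 0.0469]
orientation: [1.536, 2.74, 0.003]
force: [0.9, 8.1, 5.2]
opening: 0.0929
```

```bash
python3 - <<'E'
from h import *
for k in range(3):
    s,R=pose(); p=s["tool_pos"]; print(s["t"],fe(p),s["force"],F@s["force"],E@s["force"])
    full=eyes.read_camera("scene")
a=full[170:250,180:260]
cv2.imwrite("pics/s13.png",cv2.resize(a[:,:,::-1],None,fx=7,fy=7,interpolation=cv2.INTER_CUBIC))
def off(P): return (projs("scene",P)-[180,170])*7+3
for nm,P in dict(front_bot_far=W(.15,.11,0),front_rim_far=W(.15,.11,.075),back_bot_far=W(0,.11,0)).items(): print(nm,off(P))
for t in (0,.03,.06): print(t,off(W(.185*np.cos(t),.11,.075+.185*np.sin(t))))
E
```

```text
17.075 [ 0.1613 -0.0959  0.0469] [0.9362 8.1202 5.153 ] 8.110563272323926 -1.015951452809725
17.125 [ 0.1613 -0.0959  0.0468] [1.5214 8.7431 5.3446] 8.854524240699135 -0.5951006919666185
17.175 [ 0.1613 -0.0959  0.0469] [2.065  8.7543 4.3381] 8.99428559644041 -0.06971879335570343
front_bot_far [338.3659 484.0969]
front_rim_far [327.9504 424.9265]
back_bot_far [ 71.1148 459.61  ]
0 [393.6403 430.8541]
0.03 [392.8951 426.2609]
0.06 [391.8306 421.6125]
```

View pics/s13.png

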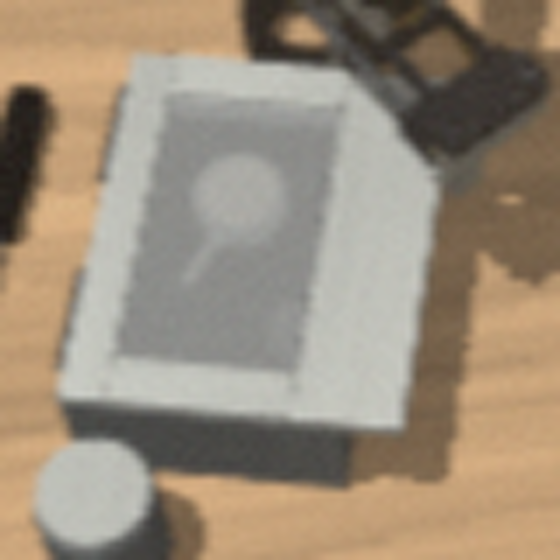

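Fz went from about −1.5 N to +5 N and the far corner stopped at (405,429). Prediction for shut is about (394,431), so the lid is on its rim. I'll ease off forward gently.

Call:
send_rows:
  motion:
    - [[0.0005,0.0005,0.0],0]
    - [[0.001,0.001,0.0],0]
    - [[0.0015,0.0015,0.0],0]
    - [[0.002,0.002,0.0],0]
    - [[0.0025,0.0025,0.0],0]
    - [[0.0035,0.0035,0.0],0]
    - [[0.005,0.005,0.0],0]
    - [[0.008,0.008,0.0],0]

```text
t: 18.23
tool_pos: [0.4882, -0.0161, 0.0463]
orientation: [-1.537, -2.74, 0.0]
force: [-0.2, 0.1, -0.1]
opening: 0.0931
```

```bash
python3 - <<'E'
from h import *
s,R=pose(); p=s["tool_pos"]; print(s["t"],fe(p),s["force"],F@s["force"],E@s["force"])
a=eyes.read_camera("scene")[170:250,180:260]; b=eyes.read_camera("wrist")
cv2.imwrite("pics/s14.png",cv2.resize(a[:,:,::-1],None,fx=7,fy=7,interpolation=cv2.INTER_CUBIC));cv2.imwrite("pics/w14.png",b[:,:,::-1])
E
```

```text
18.225 [ 0.1716 -0.0962  0.0463] [-0.1815  0.1237 -0.0625] 0.07714686296121276 -0.20567297255299985
```

View pics/s14.png

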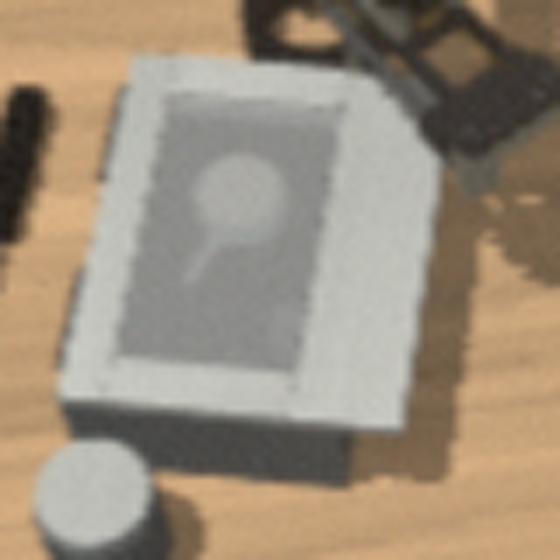

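View pics/w14.png

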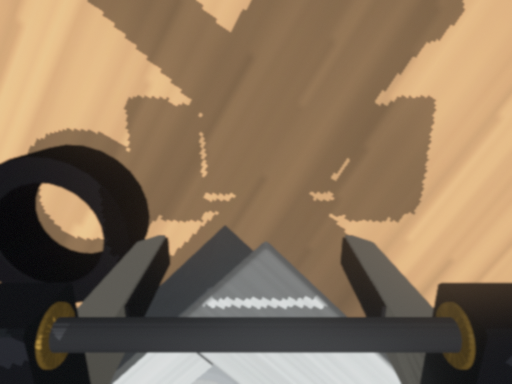

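Call:
send_rows:
  motion:
    - [[0.01,0.01,0.0],0]
    - [[0.02,0.02,0.0],0]
    - [[0.03,0.03,-0.01],0]
    - [[0.04,0.04,-0.04],0]
    - [[0.05,0.05,-0.08],0]
    - [[0.06,0.06,-0.12],0]
    - [[0.07,0.07,-0.16],0]
    - [[0.08,0.08,-0.2],0]
    - [[0.09,0.09,-0.22],0]
    - [[0.09,0.09,-0.22],0]
    - [[0.09,0.09,-0.22],0]

```text
t: 19.7
tool_pos: [0.5175, 0.1076, 0.2653]
orientation: [-1.535, -2.74, 0.002]
force: [-0.4, -0.0, -0.6]
opening: 0.0931
```

```bash
python3 - <<'E'
from h import *
s,R=pose(); p=s["tool_pos"]; print(s["t"],p,s["force"],s["dq"])
a=eyes.read_camera("scene")[130:270,140:280]; b=eyes.read_camera("top")[120:270,250:450]
cv2.imwrite("pics/s15.png",cv2.resize(a[:,:,::-1],None,fx=4,fy=4,interpolation=cv2.INTER_CUBIC));cv2.imwrite("pics/t15.png",cv2.resize(b[:,:,::-1],None,fx=4,fy=4,interpolation=cv2.INTER_CUBIC))
E
```

```text
19.7 [0.5175 0.1076 0.2653] [-0.3505 -0.0444 -0.5779] [-0.01    0.0064  0.0203  0.0021  0.0004  0.0006]
```

View pics/s15.png

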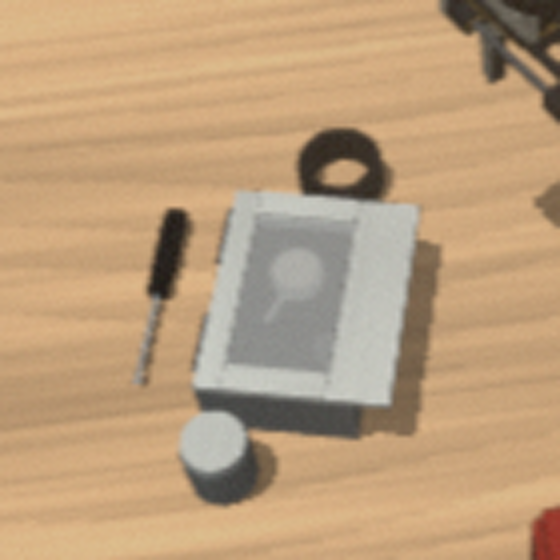

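View pics/t15.png

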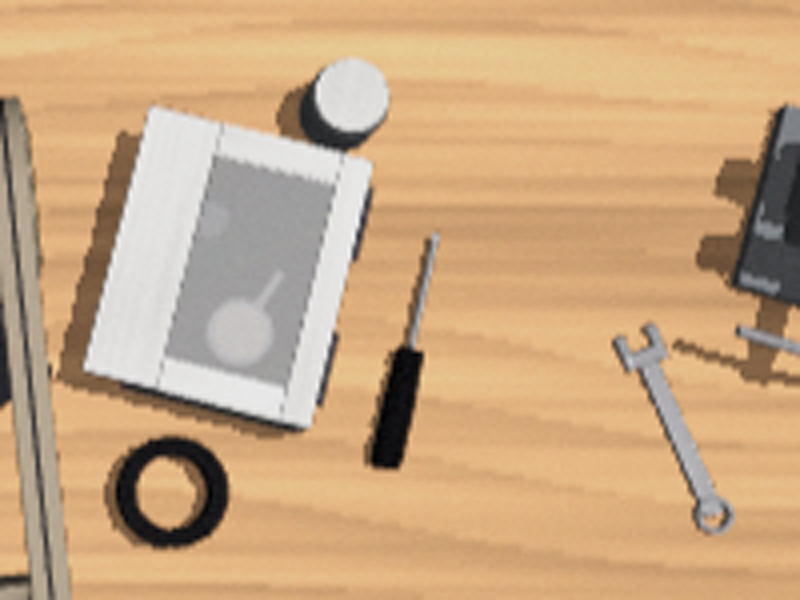

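The lid lies shut, with its front corners at (152,108) and (85,370) in the top crop. Tape, can, driver and spanner look unmoved. One quick numeric check before handing in.

```bash
python3 - <<'E'
from h import *
def T2(x,y): return (x/4+250-.4,y/4+120-.4)
print("lid corners f,e:",fe(plane("top",T2(152,108),.085)),fe(plane("top",T2(85,370),.085)))
print("can",plane("top",T2(351,94),.08),"tape",plane("top",T2(171,492),.04),"gauge",plane("top",T2(240,332),.025),"driver",plane("top",T2(435,237),.01))
s,R=pose(); print(s["t"],np.abs(s["dq"]).max(),s["force"])
ticket.close_job()
E
```

```text
lid corners f,e: [0.1848 0.1088 0.085 ] [ 0.1865 -0.108   0.085 ]
can [ 0.7041 -0.2122  0.08  ] tape [ 0.3858 -0.0694  0.04  ] gauge [ 0.5167 -0.1275  0.025 ] driver [ 0.5986 -0.2924  0.01  ]
19.8 0.005581429797811191 [ 0.3278  0.4126 -0.579 ]
the job is handed in; nothing more can be done
```

The lid is shut, the arm is clear of everything, and I handed the job in at about 19.8 s of the 48 s allowed. No verdict was reported.

**How it was done:** I set the open fingers on either side of the upright lid. The rear finger pushed it past its balance point, and the lid fell onto the front finger at about 0.9 rad. I then lowered it in small steps at roughly 0.1–0.25 rad/s. The tool only points down, so the lid was held by its free edge resting against the upright finger, partly by friction, not by a finger lying flat under it.

**Last checks:**
- **Lid:** its front corners measured 185 and 186.5 mm from the hinge line, against 185 mm when shut. The push on the finger went from about −1.5 N to +5 N as the lid met the rim, and the corner did not move after I let go.
- **Surroundings:** the can, tape, gauge and driver were within about 2 mm of where they started. The spanner looked unmoved in the picture. The jar, the socket and the case's own shift were not measured at the end; the case had not visibly moved in the pictures.
- **Arm:** still, with only sensor noise (about 0.8 N) on the force reading.

**What was off:**
- The sideways push on the lid was higher than I wanted during lowering, usually 4–9.6 N, well under the 30 N limit.
- The two fixed cameras disagreed by a few millimetres, so I underestimated the lid angle by about 0.03–0.05 rad near the end. I corrected this using the force reading.

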